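Push the failed valve into the reject chute

ROBOT

A 7-joint arm with a two-finger parallel gripper is mounted at the origin on a cart in front of the work surface, level with it; the furniture and walls round the work are solid. World frame = base frame: x ahead of the robot, y to its left, z up, the work surface at z = 0. Lengths are in m, angles in rad, forces in N, time in s.
With the tool pointing down it reaches from about 0.4 to 0.9 m from the base axis. Payload 5.5 kg.
Tool frame: the origin (TCP) lies between the finger pads; the fingertips stand 19 mm ahead of it and the grasp point (between the pads) is the TCP; z points along the fingers, y is the line along which they close (so a half turn about z gives the same grasp; the last joint's range is limited). The gripper opens to 92 mm and grips with 3 to 60 N. Pads are 19 mm wide; open, the fingers measure 130 mm over their backs; the gripper's body (75 mm by 190 mm) begins 47 mm behind the grasp point.
Start: joints at [1.441, 0.501, -0.427, 1.55, 0.221, 1.138, -0.21], TCP at [0.249, -0.6, 0.246] pointing down, gripper open.
Joint ranges: [-2.88, 2.88], [-0.31, 2.03], [-1.54, 1.56], [0.2, 2.42], [-1.41, 4.55], [0.19, 2.02], [-2.57, 2.57]. Speed limits (rad/s): [2.57, 2.57, 3.14, 3.14, 3.14, 3.14, 3.14].

INTERFACE

Orientations are given as a unit quaternion [w, x, y, z].
In Python, from workcell import r, imaging gives the robot as it stands.
- The arm moves only by the shell command python3 -m crank 'ROWS' [FORCE]. ROWS is JSON, a list of rows, each a list of 5 numbers: the shift along the tool's x, y, z in units of 0.5 m (1.0 is 0.5 m), then the turn about the tool's z in units of 30 degrees (1.0 is 30 degrees), then the closure, from -1 (fully open) to 1 (shut). A call has 1 to 5 rows; each row is the pose to reach, as a shift and turn from the pose commanded when the call began, along the tool's axes at that moment; what a row does not reach only later rows make up. A row lasts 1/8 s, in which the tool goes at most 62.5 mm and 10.7 degrees, less where a joint would pass 70% of its speed; a pose out of reach is approached as far as the arm can. A call with a number of a shift or a turn outside -1 to 1 is refused whole. A call with a gripper value outside its range is refused whole. The fingers move at their own pace and stop on an object; FORCE is the grip in N (left out, the last holds). Time passes only in rows, so rows that repeat a pose let the fingers close. It gives the time, the measured TCP pose, the force, the opening and the grip force at its end, in the units of the state.
- r.get_obs(): the state, without advancing time (a new reading comes with each control period).
- imaging.grab_frame(name): name is "scene" or "top" or "wrist"; returns a dict with "frame" (420x560x3 uint8, red, green, blue), "z_map" (420x560 float32, m along the optical axis (not along the pixel's ray), 0 where there is no reading), "intrinsics" (3x3 intrinsics, pixels), "pose" (4x4, takes a point from camera to world coordinates). Camera axes: x right, y up, looking along -z (the intrinsics and any distortion apply to the point x, -y, -z); pixel columns grow to the right and rows downward; lengths in m; the calibration is good to about 2 mm. A picture is of the moment at which its call begins.
- r.hand_in(): hands the job in; it is judged then, once.
The state is a dict: "time_s": time; "q": joint angles; "joint_velocities": joint speeds; "joint_efforts": joint torques, N m; "ee_pos": TCP position; "tcp_rot": TCP orientation; "ft_force": force on the tool from outside, world axes, zero at the start; "moment": the same for the moment, N m; "width": finger opening in m; "gripper_force": force on a finger pad.
Only numpy, scipy, OpenCV 4.12 (cv2) and the standard library are available. Lean on these libraries where they do the work, as an engineer would, in place of code of your own. Each camera call takes 0.05 s, during which the arm holds its last target. There are 200 camera calls.

TASK

The brass valve with the red lever has failed its leak test. Push it (do not pick it up) over the front edge of the small aluminium inspection shelf, so that it drops into the red-walled reject chute below and stays there. The black loupe that stands beside it on the shelf is not to be moved.

Things in the scene. Friction and masses are not known exactly. Their poses are not given: they have to be found in the camera images.
- valve: small brass shut-off valve (air fitting) with a red lever on top, 16 x 47 x 28 mm (x, y, z), upright on the inspection shelf; loose, about 60 g. Origin: centre of its underside; y lies along its brass body, z up.
- loupe: black eye loupe, a round cup 37 mm in diameter and 33 mm high, standing loose on the shelf beside the valve, centres 70 to 105 mm apart along the shelf; valve and loupe may have changed places. Origin: centre of its underside, z up.
- reject_shelf: fixed stand, set 0 to 30 mm above the worktop on a plinth. Origin: 100 mm below the middle of the shelf's front edge; x back over the shelf, y along the edge, z up. Shelf: flat, no rim, x 0..65, y -85..85 mm, top z 100; back and sides open. Chute below its front edge: red-walled trough, inside x -74..0, y -83..83 mm; floor slopes from z 76 to a flat bottom at z 6; front lip up to z 45.

How it is judged:
By the outcome, as a careful person would: the job done as asked, in the order asked, and still so for the second after the job is handed in, with the robot touching nothing.
It also fails if it takes over 29 s, if anything falls off the work surface, if the arm or the gripper's body presses on something with over 40 N, if the wrist force passes 120 N, or if a joint passes its speed limit or range.

## Working session

There is one attempt and no reset: what is moved stays moved. The work goes in short steps, Python scripts to look and compute and a shell command to move; the robot and the scene stay as the last step left them, time stands still between calls to the robot, and variables do not carry over. Pictures are saved under pics/ and viewed, at most 10 in all, crops included, and the job is handed in when it is done.

```bash
mkdir -p pics
python3 - <<'E'
from workcell import r, imaging
import cv2,numpy as np
o=r.get_obs();print(o['time_s'],o['ee_pos'],o['tcp_rot'],o['width'],o['ft_force'])
for n in("scene","top"):
    d=imaging.grab_frame(n);cv2.imwrite(f"pics/{n}0.png",d["frame"][...,::-1]);np.savez(f"pics/{n}0.npz",**d)
    print(n,d["pose"].round(3).tolist())
E
```

```text
0.0 [ 0.24853319 -0.59989894  0.24469603] [-9.49307211e-04  9.80764982e-01  1.95189979e-01 -1.46252193e-04] 0.09182001966540135 [ 0.95306959 -0.64229897  0.57776532]
scene [[0.596, 0.565, -0.57, 0.028], [-0.803, 0.409, -0.434, -0.066], [-0.012, 0.717, 0.697, 0.699], [0.0, 0.0, 0.0, 1.0]]
top [[0.024, 0.998, -0.066, 0.455], [-1.0, 0.024, -0.003, 0.268], [-0.001, 0.066, 0.998, 0.963], [0.0, 0.0, 0.0, 1.0]]
```

View pics/scene0.png

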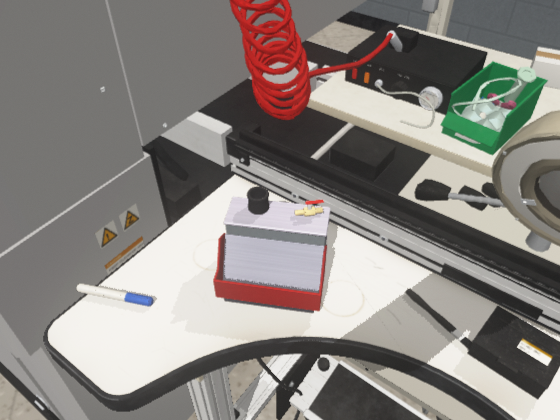

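View pics/top0.png

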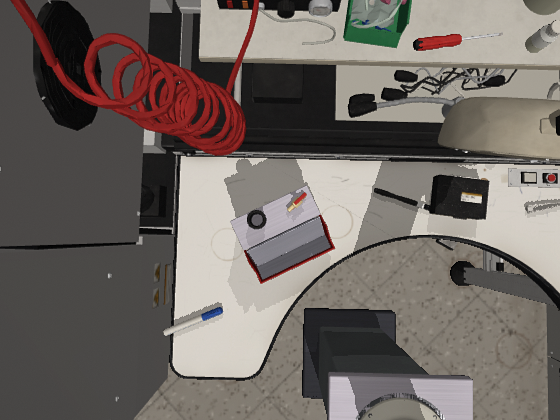

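The top view shows the loupe at about (257,219), the valve at about (297,202), and the chute below them at about (290,255). The coiled hose is off to the left. Next I'll measure positions from an enlarged crop and the depth data.

```bash
cat > h.py <<'E'
import numpy as np,cv2
def cloud(d):
    z=d["z_map"];K=d["intrinsics"];v,u=np.mgrid[:z.shape[0],:z.shape[1]]
    P=np.stack([(u-K[0,2])*z/K[0,0],-(v-K[1,2])*z/K[1,1],-z],-1)
    W=P@d["pose"][:3,:3].T+d["pose"][:3,3];W[z==0]=np.nan
    return W
E
python3 - <<'E'
from h import *
for n,(a,b,c,e) in {"top":(215,345,150,290),"scene":(200,350,180,320)}.items():
    d=np.load(f"pics/{n}0.npz");W=cloud(d);f=d["frame"]
    if n=="top":cv2.imwrite("pics/topc.png",cv2.resize(f[c:e,a:b,::-1],None,fx=4,fy=4,interpolation=cv2.INTER_CUBIC))
    print(n,"dist keys",d.files)
    reg=np.zeros(f.shape[:2],bool);reg[c:e,a:b]=1
    z=W[...,2]
    h,ed=np.histogram(z[reg&(z>.05)&(z<.2)],bins=30);k=h.argmax();zt=np.median(z[reg&(abs(z-ed[k])<.008)]);print("shelf z",zt)
    m=reg&(abs(z-zt)<.005);p=W[m][:,:2].astype(np.float32)
    rc=cv2.minAreaRect(p);print("shelf",rc,cv2.boxPoints(rc).round(3).tolist())
    up=reg&(z>zt+.008)&(z<zt+.05)
    nn,l,s,ce=cv2.connectedComponentsWithStats(up.astype(np.uint8))
    for i in range(1,nn):
        if s[i,4]>8:
            q=W[l==i];r=cv2.minAreaRect(q[:,:2].astype(np.float32));print(ce[i].round(),s[i,4],q.mean(0).round(4),"zmax",q[:,2].max().round(4),r)
    for px in ([(150,100),(230,130),(260,155),(290,150)] if n=="top" else []):print(px,W[px[1],px[0]].round(3))
E
```

```text
top dist keys ['frame', 'z_map', 'intrinsics', 'pose']
shelf z 0.12121075781160129
shelf ((0.4905587434768677, 0.2844304144382477), (0.06511075794696808, 0.170121967792511), 26.68033218383789) [[0.4230000078678131, 0.34599998593330383], [0.5, 0.1940000057220459], [0.5580000281333923, 0.22300000488758087], [0.48100000619888306, 0.375]]
[297. 202.] 134 [0.521  0.2422 0.1393] zmax 0.1524 ((0.5205270648002625, 0.24226075410842896), (0.01392934937030077, 0.04592170566320419), 46.40522384643555)
[256. 219.] 178 [0.4851 0.3204 0.1528] zmax 0.1574 ((0.48491987586021423, 0.32011711597442627), (0.03448439761996269, 0.03486895561218262), 1.2691744565963745)
(150, 100) [0.639 0.458 0.383]
(230, 130) [0.67  0.383 0.097]
(260, 155) [0.634 0.324 0.018]
(290, 150) [0.631 0.257 0.096]
scene dist keys ['frame', 'z_map', 'intrinsics', 'pose']
shelf z 0.119280836098558
shelf ((0.4895454943180084, 0.2860235273838043), (0.06676242500543594, 0.17048265039920807), 27.05997657775879) [[0.42100000381469727, 0.34700000286102295], [0.49900001287460327, 0.19499999284744263], [0.5580000281333923, 0.22499999403953552], [0.47999998927116394, 0.37700000405311584]]
[258. 199.] 466 [0.4818 0.3194 0.1434] zmax 0.1545 ((0.48353177309036255, 0.32062622904777527), (0.035910703241825104, 0.03488649055361748), 34.92995071411133)
[310. 208.] 237 [0.5207 0.2416 0.1359] zmax 0.1493 ((0.5192524194717407, 0.24317161738872528), (0.013602339662611485, 0.04679084196686745), 42.991180419921875)
```

View pics/topc.png

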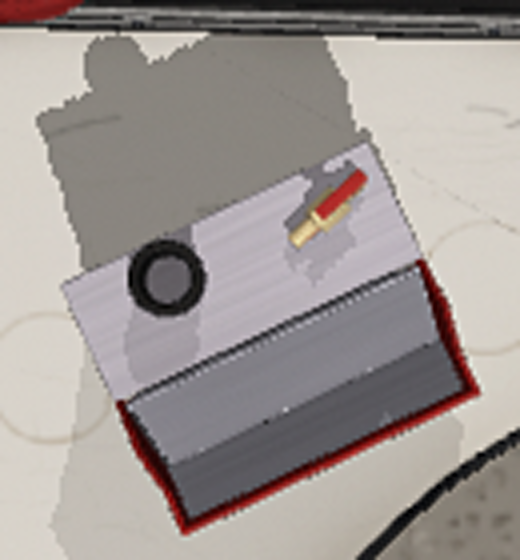

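The valve is at about shelf (x 40, y -51) mm, and the loupe is at y +34. The shelf yaw is about 26.7°. Before moving I'll check the path for obstacles (hose, lamp).

Run:
```python
from h import *
P=np.concatenate([cloud(np.load(f"pics/{n}0.npz")).reshape(-1,3) for n in("top","scene")])
P=P[np.isfinite(P).all(1)]
P=P[(P[:,0]>.15)&(P[:,0]<.8)&(abs(P[:,1])<.7)]
H=np.full((13,28),-.9)
np.maximum.at(H,(((P[:,0]-.15)/.05).astype(int),((P[:,1]+.7)/.05).astype(int)),P[:,2])
print("cols y -.7.. step .05; max z cm")
for i,h in enumerate(H):print(f"{.15+.05*i:.2f}",*[f"{int(round(x*100)):3d}" for x in h])
```

```text
cols y -.7.. step .05; max z cm
0.15 -80 -81 -81 -81 -81 -80 -80 -81 -81 -81 -71 -70 -71 -71 -71 -71 -71 -71 -81   0   1   1   1   1  37 -90 -90 -90
0.20 -81 -81 -81 -81 -81 -81 -81 -81 -80 -81 -81 -81 -81 -80 -80 -81 -81 -81 -90   0   1   1   1   2  49 -90 -90 -90
0.25 -90 -90 -81 -80 -16 -15  -4 -81 -81 -80 -80 -81 -81 -81 -80 -81 -81 -90   0   0   1   1   2   2  56 -90 -90 -90
0.30 -81 -82 -81 -40 -19 -20   0   0 -81 -81 -81 -81 -80 -81 -80 -81 -90   0   1   1   1   1   1   1  56 -90 -90 -90
0.35 -81 -81 -81 -54 -49 -54   0   1   0 -81 -80 -81 -81 -81 -81 -90   0   1   7   7  11   1   1   1  57 -90 -90 -90
0.40 -90 -90 -81 -81 -54 -54   1   1   1   1   0   0 -81  -4   0   1   1   7   7  12  12  12   1   1  57  52 -29 -90
0.45 -90 -90 -90 -90 -90 -78   1   1   1   1   1   4   1   1   1   1   1  12  12  13  16  13   0   1  57  17  -3 -90
0.50 -90 -90 -90 -90 -90 -90   1   1   1   1   4   4   4   2   2   1   1  12  15  15  16   1   1   1  58  13   1   0
0.55 -90 -90 -90 -90 -90 -90   1   2   1   1   4  39  41  38  33   1   1   1  12   1   1  31  45  50  58   4   0   1
0.60 -90 -90 -90 -90 -90 -90   1   3   5   9  10  39  48  48  33  12  12  12  12  12  29  41  50  51  59   9   9   8
0.65 -90 -90 -90 -90 -90 -90 -90 -90 -90 -90 -90  38  43  37  31  12  12  12  12  12  30  42  51  51  59   9   9  -6
0.70 -90 -90 -90 -90 -90 -90 -90 -90 -90 -90 -90   7  13  13  12  11  11   8   8   8  25  26   1   9  52  -6  -7 -90
0.75 -90 -90 -90 -90 -90 -90 -90   8   8   9  11  10  11  11  11  11  10   8   8   8  25  25   2   1  44  -6  -6 -90
```

```bash
python3 - <<'E'
from h import *
P=np.concatenate([cloud(np.load(f"pics/{n}0.npz")).reshape(-1,3) for n in("top","scene")])
for lo,hi in((.2,.3),(.3,.4),(.4,.6)):
    q=P[(P[:,2]>lo)&(P[:,2]<hi)&(P[:,1]>.1)&(P[:,0]>.3)]
    dd=np.hypot(q[:,0]-.549,q[:,1]-.258);i=dd.argmin();print(lo,hi,q[i].round(3),dd[i].round(3))
E
python3 -m crank '[[0.8,-0.96,0,-0.14,0.7],[0.8,-0.96,0,-0.14,0.7],[0.8,-0.96,0,-0.14,0.7],[0.8,-0.96,0,-0.14,0.7],[0.8,-0.96,0,-0.14,0.7]]' 20
```

```text
0.2 0.3 [0.611 0.347 0.23 ] 0.108
0.3 0.4 [0.62  0.357 0.305] 0.122
0.4 0.6 [0.617 0.389 0.401] 0.147
time_s: 0.72
ee_pos: [0.342, -0.3, 0.2456]
tcp_rot: [0.0, 0.973, 0.231, -0.0]
ft_force: [0.5, -0.9, -0.3]
width: 0.0461
gripper_force: 0.0
```

```bash
python3 -m crank '[[0.43,-0.46,0,0,0.7],[0.43,-0.46,0,0,0.7],[0.43,-0.46,0,0,0.7],[0.43,-0.46,0,0,0.7],[0.43,-0.46,0,0,0.7]]'
```

```text
time_s: 1.35
ee_pos: [0.4299, -0.0007, 0.2459]
tcp_rot: [0.001, 0.973, 0.231, 0.0]
ft_force: [1.4, -1.0, -0.8]
width: 0.0139
gripper_force: 0.0
```

```bash
python3 -m crank '[[0.445,-0.356,0,0,0.7],[0.445,-0.356,0,0,0.7],[0.445,-0.356,0,0,0.7],[0.445,-0.356,0,0,0.7],[0.445,-0.356,0,0,0.7]]'
python3 - <<'E'
from h import *
from workcell import r,imaging
from scipy.spatial.transform import Rotation as R
o=r.get_obs();w,x,y,z=o['tcp_rot'];M=R.from_quat([x,y,z,w]).as_matrix()
p=o['ee_pos'];print(p,M.round(3).tolist())
b=np.array([.8935,.449]);y=np.array([-.449,.8935])
e=p[:2]-[.4615,.270];print("shelf xy",e@b,e@y)
d=imaging.grab_frame("wrist");cv2.imwrite("pics/w1.png",d["frame"][...,::-1])
E
```

```text
time_s: 1.98
ee_pos: [0.5485, 0.2604, 0.2451]
tcp_rot: [-0.001, 0.973, 0.232, -0.0]
ft_force: [-0.0, 0.9, 0.1]
width: 0.0137
gripper_force: 0.0
[0.54853937 0.26038627 0.24512653] [[0.892, 0.452, -0.001], [0.452, -0.892, 0.002], [-0.0, -0.002, -1.0]]
shelf xy 0.0734531178995283 -0.04767054429048921
```

View pics/w1.png

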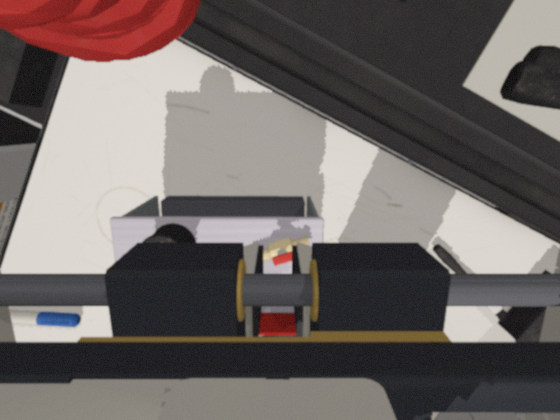

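The wrist view shows the valve at about (285,255), just in front of the fingers at columns 262–295. The loupe at (175,240) is well to the side. I'll descend behind the valve.

```bash
python3 -m crank '[[0.006,0.006,0.1,0,0.7],[0.006,0.006,0.15,0,0.7],[0.006,0.006,0.196,0,0.7],[0.006,0.006,0.196,0,0.7]]'
python3 - <<'E'
from h import *
from workcell import r,imaging
d=imaging.grab_frame("scene");f=d["frame"][150:270,190:370,::-1];cv2.imwrite("pics/s2.png",cv2.resize(f,None,fx=4,fy=4,interpolation=cv2.INTER_CUBIC))
E
```

```text
time_s: 2.52
ee_pos: [0.5514, 0.2544, 0.1459]
tcp_rot: [0.0, 0.973, 0.231, -0.002]
ft_force: [-0.4, -0.5, -0.4]
width: 0.0139
gripper_force: 0.0
```

View pics/s2.png

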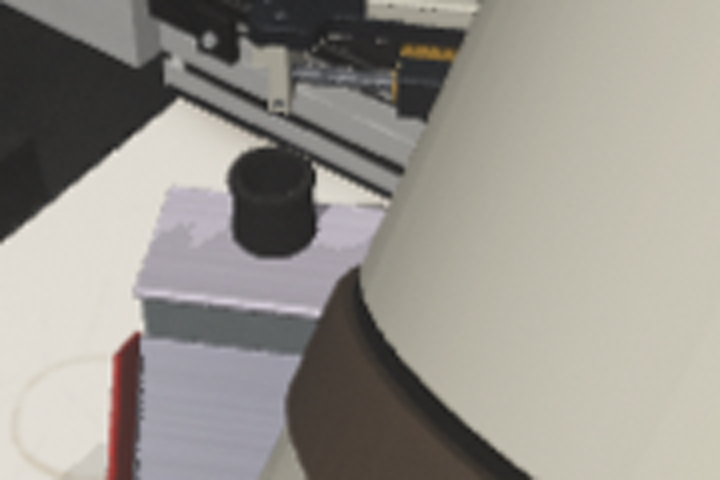

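The arm hides the valve from the scene camera, and the loupe at (272,200) is untouched. Next I'll push slowly.

```bash
python3 -m crank '[[-0.012,-0.006,0,0,0.7],[-0.024,-0.006,0,0,0.7],[-0.036,-0.006,0,0,0.7],[-0.048,-0.006,0,0,0.7],[-0.06,-0.006,0,0,0.7]]'
python3 - <<'E'
from h import *
from workcell import r,imaging
d=imaging.grab_frame("wrist");a=d["frame"][...,::-1]
d=imaging.grab_frame("top");b=d["frame"][150:290,215:345,::-1]
cv2.imwrite("pics/c3.png",np.hstack([cv2.resize(a[150:350,100:400],(450,300)),cv2.resize(b,(330,300))]))
E
```

```text
time_s: 3.2
ee_pos: [0.5242, 0.2444, 0.148]
tcp_rot: [0.0, 0.973, 0.231, 0.0]
ft_force: [-0.1, -0.1, 0.8]
width: 0.0138
gripper_force: 0.3
```

View pics/c3.png

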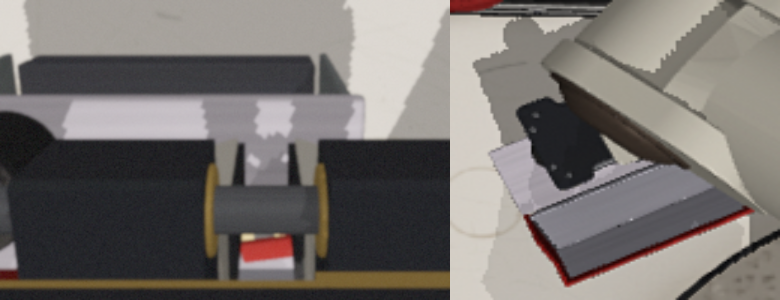

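The wrist crop shows the red lever and body at (265,248), nearly square in front of both fingers. I'll continue.

```bash
python3 -m crank '[[-0.01,0,0,0,0.7],[-0.02,0,0,0,0.7],[-0.03,0,0,0,0.7],[-0.04,0,0,0,0.7],[-0.05,0,0,0,0.7]]'
python3 -m crank '[[-0.01,0,0,0,0.7],[-0.02,0,0,0,0.7],[-0.03,0,0,0,0.7],[-0.04,0,0,0,0.7],[-0.05,0,0,0,0.7]]'
```

```text
time_s: 3.92
ee_pos: [0.5018, 0.2332, 0.1478]
tcp_rot: [0.0, 0.973, 0.231, 0.0]
ft_force: [0.9, 1.3, 0.7]
width: 0.0136
gripper_force: 0.3
time_s: 4.55
ee_pos: [0.4794, 0.222, 0.1477]
tcp_rot: [0.0, 0.973, 0.231, -0.0]
ft_force: [-0.6, 0.3, 0.2]
width: 0.0139
gripper_force: 0.0
```

Run:
```python
from h import *
from workcell import r,imaging
print(r.get_obs()['ee_pos'])
d=imaging.grab_frame("wrist");a=d["frame"][...,::-1]
d=imaging.grab_frame("top");b=d["frame"][150:290,215:345,::-1]
cv2.imwrite("pics/c4.png",np.hstack([cv2.resize(a[150:350,100:400],(450,300)),cv2.resize(b,(330,300))]))
```

```text
[0.47941432 0.22196643 0.14769701]
```

View pics/c4.png

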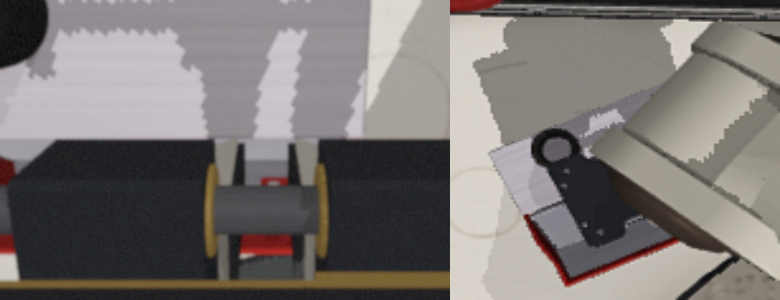

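The valve has left the shelf, and what looks like its red lever shows in the trough at (272,185). The loupe is unmoved. I'll retract and verify.

```bash
python3 -m crank '[[0,0,-0.1,0,0.7],[0,0,-0.2,0,0.7],[-0.2,0.25,-0.2,0,0.7],[-0.3,0.42,-0.2,0,0.7],[-0.3,0.42,-0.2,0,0.7]]'
python3 -m crank '[[-0.15,0.2,0,0,0.7],[-0.15,0.2,0,0,0.7],[-0.15,0.2,0,0,0.7],[-0.15,0.2,0,0,0.7],[-0.15,0.2,0,0,0.7]]'
python3 - <<'E'
from h import *
from workcell import r,imaging
o=r.get_obs();print(o['ee_pos'],abs(o['joint_velocities']).max())
d=imaging.grab_frame("scene");a=d["frame"][170:320,200:350,::-1]
W=cloud(d);q=d["z_map"]>0
d=imaging.grab_frame("top");b=d["frame"][150:290,215:345,::-1];W=cloud(d);z=W[...,2]
m=(z>.13)&(z<.17)&(np.hypot(W[...,0]-.485,W[...,1]-.32)<.05);print("loupe",cv2.minAreaRect(W[m][:,:2].astype(np.float32)))
cv2.imwrite("pics/c5.png",np.hstack([cv2.resize(x,(400,400),interpolation=cv2.INTER_CUBIC) for x in(a,b)]))
E
```

```text
time_s: 5.28
ee_pos: [0.4496, 0.0354, 0.248]
tcp_rot: [0.0, 0.973, 0.231, 0.0]
ft_force: [1.4, -0.6, 0.9]
width: 0.0139
gripper_force: 0.0
time_s: 5.9
ee_pos: [0.4282, -0.0842, 0.2479]
tcp_rot: [-0.0, 0.973, 0.232, 0.0]
ft_force: [1.0, 1.2, 0.4]
width: 0.0137
gripper_force: 0.0
[ 0.42816141 -0.08419097  0.24786387] 0.00869079623530841
loupe ((0.4849214255809784, 0.3200514018535614), (0.034470025449991226, 0.034722961485385895), 1.7936371564865112)
```

View pics/c5.png

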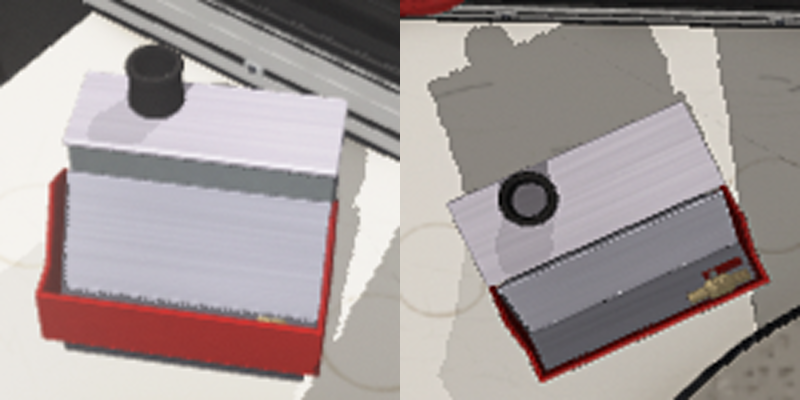

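The valve lies at the bottom of the chute at (720,280) in the top view. The loupe is unmoved and the robot is clear.

```bash
python3 -c "
from workcell import r
print(r.hand_in())"
```

```text
the job is handed in; nothing more can be done
None
```

The valve was pushed off the shelf's front edge and lies at the bottom of the reject chute; the loupe measures within 0.1 mm of where it started, and the job was handed in at about 6 s.

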